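# Unload the steam steriliser and stack the gallipots

### The arm

A 6-joint arm with a two-finger parallel gripper is mounted at the origin on the work surface. World frame = base frame: x ahead of the robot, y to its left, z up, the work surface at z = 0. Lengths are in m, angles in rad, forces in N, time in s.
With the tool pointing down it reaches from about 0.325 to 0.85 m from the base axis. Payload 15.5 kg.
Tool frame: the origin (TCP) lies on the centre line of the jaws, within the pads' length; the fingertips stand 25 mm ahead of it and the grasp point (between the pads) lies 6 mm ahead of it (manip.tip_reach is the distance from the TCP to the fingertips, in m); x points along the fingers, y is the direction in which the jaws open and shut, and the axes are right-handed (so a half turn about x gives the same grasp; the last joint's range is limited). The gripper opens to 91 mm and grips with 3 to 60 N. Pads are 32 mm wide; open, the fingers measure 118 mm over their backs; the gripper's body (76 mm by 178 mm) begins 60 mm behind the grasp point.
Start: joints at [1.034, 0.494, 1.345, -0, 1.302, -0.096], TCP at [0.267, 0.565, 0.239] pointing down, gripper open.
Joint ranges: [-2.91, 2.91], [-0.82, 2.16], [0.22, 2.67], [-1.22, 4.37], [0.12, 2.79], [-3.08, 3.08]. Speed limits (rad/s): [1.89, 1.89, 2.57, 3.01, 3.01, 3.01].

### API

Orientations are given as a rotation vector (axis times angle).
In Python, from workcell import get_state, capture, manip, nets gives the robot as it stands.
- The arm moves only by the shell command python3 -m pendant 'ROWS' [FORCE]. ROWS is JSON, one flat list of numbers, 5 for each row, row after row: the opening, from -1 (shut) to 1 (fully open), then the shift along the tool's x, y, z in mm, then the turn about the tool's x in rad. A call has 1 to 5 rows; each row is the pose to reach, as a shift and turn from the pose commanded when the call began, along the tool's axes at that moment; what a row does not reach only later rows make up. A row lasts 1/10 s, in which the tool goes at most 50 mm and 8.59 degrees, less where a joint would pass 70% of its speed; a pose out of reach is approached as far as the arm can. A call with a gripper value outside its range is refused whole. The fingers move at their own pace and stop on an object; FORCE is the grip in N (left out, the last holds). Time passes only in rows, so rows that repeat a pose let the fingers close. It gives the time, the measured TCP pose, the force and the opening at its end, in the units of the state.
- get_state(): the state, without advancing time (a new reading comes with each control period).
- capture(name): name is "scene" or "top"; returns a dict with "pixels" (420x560x3 uint8, red, green, blue), "range_z" (420x560 float32, m along the optical axis (not along the pixel's ray), 0 where there is no reading), "vertical_fov" (degrees; the focal length in pixels is half the picture's height over the tangent of half this angle, whatever the lens; pixels are square), "cx", "cy" (the principal point, pixels), "view" (4x4, takes a point from world to camera coordinates). Camera axes: x right, y up, looking along -z (the intrinsics and any distortion apply to the point x, -y, -z); pixel columns grow to the right and rows downward; lengths in m; the calibration is good to about 2 mm. A picture is of the moment at which its call begins.
- manip.sign_off(): hands the job in, once; it reports no verdict.
Trained networks look in a picture, given as the dict that the camera call returned (one of the last four; its "shot" number tells which), for a name from the list of things; names that differ only in an ending like _2 or _b are one class to them, and where a whole thing is asked for, a point or a joint stands for the part that bears it (a point fixed in the world has none). Each returns a list of dicts, best first, with "p" (0 to 1); they miss things now and then, are a little off and sometimes report something else, mostly with a low value. They report only what shows in the picture. A call takes as long as a camera call.
- nets.recognise(picture, query): "bbox" ([left, top, width, height] in pixels, round what is visible of it).
The state is a dict: "t": time; "joints": joint angles; "dq": joint speeds; "joint_efforts": joint torques, N m; "tool_pos": TCP position; "tool_rot": TCP orientation; "force": force on the tool from outside, world axes, zero at the start; "wrist_torque": the same for the moment, N m; "width": finger opening in m.
Only numpy, scipy, OpenCV 4.12 (cv2) and the standard library are available. Lean on these libraries where they do the work, as an engineer would, in place of code of your own. Each camera call takes 0.05 s, during which the arm holds its last target. There are 200 camera calls.

### The job

Unload the steriliser: turn its lid anticlockwise until the claws come to the slots, lift it off and lay it right way up in the middle of the rubber mat. Stack all the steel pots mouth-down in one straight column, each rim squarely on the base rim of the pot below, in the middle of the steel tray. Then put the lid back on the empty steriliser, its claws down in the slots so that it sits fully home (it need not be locked), and disturb nothing else on the worktop.

Things in the scene. Friction and masses are not known exactly. Their poses are not given: they have to be found in the camera images.
- lid_grip (a point): bayonet lid of the steriliser, aluminium disc 248 mm across (287 over its claws), 0.6 kg; the point is the centre of its black bar handle, 40 mm above the disc's underside; x along the bar, z up. Bar 110 mm long, 24 wide, 20 tall, with 24 mm of free space under it. A gauge and a valve stand 93 mm from the axis, 45 degrees off the bar, up to 42 mm above the disc's underside
- lid_claw (a point): foot of the lid's +x claw, 134 mm from the axis, same axes as the lid. Four such claws, 44 mm wide, hang on the lid's +x, +y, -x, -y sides, 26 mm below the disc's underside; a plug 222 mm across reaches 10 mm below it. Laid on a flat surface the lid stands on its claws, handle centre 66 mm above that surface
- kettle_rim (a point): the fixed steriliser: aluminium kettle on a white base, 238 mm across outside, 230 inside, rim 155 mm above the worktop; the point is on its axis in the rim's plane; x runs through its two black side handles (173 mm from the axis, 109 mm high), z up. With the lid home, the handle's centre is 40 mm above this point; the lid has 4 mm of sideways play
- kettle_slot (a point): the kettle's +x slot, in the rim's plane. Four slots, on its +x, +y, -x, -y sides, part the rim's tabs; claws pass when the lid's bar is in line with or square to the kettle's x axis, within 8 degrees. At the start the lid stands locked 0.6 to 0.95 rad clockwise (from above) of that; turn it anticlockwise, with little torque; a stop lies about 10 degrees beyond
- trivet (a point): centre of the flat plate inside the kettle on which the pots stand, 60 mm below the rim (pot tops 14 mm below the rim). Three to five pots stand on it in a ring round the kettle's axis, at 76 mm (within 4) from it and at 0, 72, 144, 216 or 288 degrees from its x axis
- mat_top (a point): black rubber rest mat, fixed, 270 mm square, 4 mm thick; the point is the centre of its top face
- tray_floor (a point): shallow steel instrument tray, fixed, 200 mm (its x) by 160 mm (its y), lip 16 mm above the worktop; the point is the centre of its inner floor, 4 mm above the worktop
- pot0_mid (a point): plain steel gallipot (straight-sided open pot), 60 mm across, 46 mm tall, wall 3 mm, 0.08 kg, standing mouth-down, its flat closed base (58 mm across) on top. Point: on its axis, half-way up (23 mm above the mouth rim); z runs from mouth to base, so up when mouth-down. All pots are alike; None if absent from the start
- pot1_mid (a point): plain steel gallipot (straight-sided open pot), 60 mm across, 46 mm tall, wall 3 mm, 0.08 kg, standing mouth-down, its flat closed base (58 mm across) on top. Point: on its axis, half-way up (23 mm above the mouth rim); z runs from mouth to base, so up when mouth-down. All pots are alike; None if absent from the start
- pot2_mid (a point): plain steel gallipot (straight-sided open pot), 60 mm across, 46 mm tall, wall 3 mm, 0.08 kg, standing mouth-down, its flat closed base (58 mm across) on top. Point: on its axis, half-way up (23 mm above the mouth rim); z runs from mouth to base, so up when mouth-down. All pots are alike; None if absent from the start
- pot3_mid (a point): plain steel gallipot (straight-sided open pot), 60 mm across, 46 mm tall, wall 3 mm, 0.08 kg, standing mouth-down, its flat closed base (58 mm across) on top. Point: on its axis, half-way up (23 mm above the mouth rim); z runs from mouth to base, so up when mouth-down. All pots are alike; None if absent from the start
- pot4_mid (a point): plain steel gallipot (straight-sided open pot), 60 mm across, 46 mm tall, wall 3 mm, 0.08 kg, standing mouth-down, its flat closed base (58 mm across) on top. Point: on its axis, half-way up (23 mm above the mouth rim); z runs from mouth to base, so up when mouth-down. All pots are alike; None if absent from the start

How it is judged:
On the way, in this order (a step that is already met when the one before it is completed fails the run):
1. the lid lies right way up on the rubber mat, released and at rest (horizontal distance between lid_grip and mat_top below 0.06 m and z of lid_grip in the frame of mat_top below 0.076 m and angle between lid_grip's own z axis and vertical below 0.08 rad and linear speed of lid below 0.02 m/s and contact force between the fingers and lid below 0.2 N), for 0.3 s.
2. all pots stand mouth-down in one column on the tray, released and at rest (angle between each of pot0_mid, pot1_mid, pot2_mid, pot3_mid, pot4_mid's own z axis and vertical below 0.1 rad and horizontal distance between each of pot0_mid, pot1_mid, pot2_mid, pot3_mid, pot4_mid and tray_floor below 0.05 m and height (world z) of each of pot0_mid, pot1_mid, pot2_mid, pot3_mid, pot4_mid above 0.02 m and horizontal distance between pot0_mid and pot1_mid below 0.015 m and horizontal distance between each of pot0_mid, pot1_mid and pot2_mid below 0.015 m and horizontal distance between each of pot0_mid, pot1_mid, pot2_mid and pot3_mid below 0.015 m and horizontal distance between each of pot0_mid, pot1_mid, pot2_mid, pot3_mid and pot4_mid below 0.015 m and linear speed of each of pot0, pot1, pot2, pot3, pot4 below 0.02 m/s and contact force between the fingers and pot0 below 0.2 N and contact force between the fingers and pot1 below 0.2 N and contact force between the fingers and pot2 below 0.2 N and contact force between the fingers and pot3 below 0.2 N and contact force between the fingers and pot4 below 0.2 N), for 0.3 s.
At the end, for the whole second after the job is handed in: every pot mouth-down (within 0.1 rad), axes within 15 mm of one another and within 50 mm of the tray's centre, so in one column on the tray; lid fully down on the kettle, level, handle centre 33 to 45 mm above the rim plane and within 12 mm of its axis; all at rest (angle between each of pot0_mid, pot1_mid, pot2_mid, pot3_mid, pot4_mid's own z axis and vertical below 0.1 rad and horizontal distance between each of pot0_mid, pot1_mid, pot2_mid, pot3_mid, pot4_mid and tray_floor below 0.05 m and height (world z) of each of pot0_mid, pot1_mid, pot2_mid, pot3_mid, pot4_mid above 0.02 m and horizontal distance between pot0_mid and pot1_mid below 0.015 m and horizontal distance between each of pot0_mid, pot1_mid and pot2_mid below 0.015 m and horizontal distance between each of pot0_mid, pot1_mid, pot2_mid and pot3_mid below 0.015 m and horizontal distance between each of pot0_mid, pot1_mid, pot2_mid, pot3_mid and pot4_mid below 0.015 m and linear speed of each of pot0, pot1, pot2, pot3, pot4, lid below 0.02 m/s and horizontal distance between lid_grip and kettle_rim below 0.012 m and z of lid_grip in the frame of kettle_rim between 0.033 and 0.045 m and angle between lid_grip's own z axis and vertical below 0.06 rad); the robot touches nothing.
It fails at once if something else on the worktop (jar, tin, syringe, brush, spray bottle, glove box, wipes tub) is pushed more than 40 mm or tipped over (distance of any of meal_jar, feed_tin, syringe, scrub_brush, spray_bottle, glove_box, wipes_tub from where it was at the start of the episode above 0.04 m or angle between any of meal_jar, feed_tin, spray_bottle, glove_box, wipes_tub's own z axis and vertical above 0.5 rad).
Of pot0, pot1, pot2, pot3, pot4 only 3 to 5 are there at a start; the rules pass over those that are not, and their reading is None.
At some moment in a run one of lid may be knocked a few centimetres aside while the robot is not near it.
Once in a run the grip may slacken for a moment while it holds something.
It also fails if it takes over 210 s, if anything falls off the work surface, if the arm or the gripper's body presses on something with over 40 N, if the wrist force passes 120 N, or if a joint passes its speed limit or range.

## Working session

There is one attempt and no reset: what is moved stays moved. The work goes in short steps, Python scripts to look and compute and a shell command to move; the robot and the scene stay as the last step left them, time stands still between calls to the robot, and variables do not carry over. Pictures are saved under pics/ and viewed, about 12 in all and at most 16, crops included, and the job is handed in when it is done.

```bash
mkdir -p pics; ls; python3 - <<'E'
from workcell import get_state,capture,manip,nets
import cv2
s=get_state();print(s)
for n in("top","scene"):
    c=capture(n);cv2.imwrite(f"pics/{n}0.png",c["pixels"][:,:,::-1]);print({k:v for k,v in c.items() if k not in("pixels","range_z")})
    for q in("lid_grip","kettle_rim","mat_top","tray_floor"):
        print(n,q,nets.recognise(c,q)[:2])
E
```

```text
pics
{'t': 0.0, 'joints': array([ 1.03448549e+00,  4.94186337e-01,  1.34615228e+00, -1.87604818e-06,
        1.30253453e+00, -9.54844404e-02]), 'dq': array([-2.43891951e-04, -2.27482146e-04, -8.51203625e-05,  1.10816215e-03,
       -1.19220963e-03,  1.83664074e-03]), 'joint_efforts': array([-2.81641682e-03, -8.78870630e+01, -3.81859875e+01,  7.03979842e-02,
        5.35385998e-02, -1.09177686e-04]), 'tool_pos': array([0.26647655, 0.56493241, 0.23832914]), 'tool_rot': array([ 0.34477179,  1.54340566, -0.34669739]), 'force': array([ 0.48623191, -0.2510301 ,  0.10280772]), 'wrist_torque': array([ 0.04300793,  0.01365781, -0.01379025]), 'width': 0.09090967084712617}
{'vertical_fov': 55.17805447697968, 'cx': 274.0102098390154, 'cy': 210.48112034590926, 'view': array([[ 5.08327274e-03, -9.99986993e-01, -4.18195635e-04,
        -3.48929546e-02],
       [ 9.81910485e-01,  4.91222580e-03,  1.89281983e-01,
        -5.76049234e-01],
       [-1.89277466e-01, -1.37280262e-03,  9.81922683e-01,
        -1.07642147e+00],
       [ 0.00000000e+00,  0.00000000e+00,  0.00000000e+00,
         1.00000000e
[... 199 characters left out ...]
4, 54.5, 66.7], 'p': 0.72}]
{'vertical_fov': 51.725376261347925, 'cx': 279.41176053135894, 'cy': 208.85507755250566, 'view': array([[-0.61696185,  0.78693509, -0.00955154,  0.37919429],
       [-0.58912196, -0.45375983,  0.6686085 ,  0.20694764],
       [ 0.52181739,  0.41813296,  0.74355325, -1.4204591 ],
       [ 0.        ,  0.        ,  0.        ,  1.        ]]), 'shot': 2}
scene lid_grip [{'bbox': [376.2, 210.9, 138.4, 120.7], 'p': 0.58}]
scene kettle_rim [{'bbox': [371.5, 238.1, 137.1, 112.8], 'p': 0.71}]
scene mat_top [{'bbox': [162.8, 141.3, 122.4, 83.1], 'p': 0.77}, {'bbox': [371.8, 217.3, 139.0, 133.0], 'p': 0.33}]
scene tray_floor [{'bbox': [239.2, 217.5, 95.4, 82.5], 'p': 0.75}]
```

View pics/top0.png

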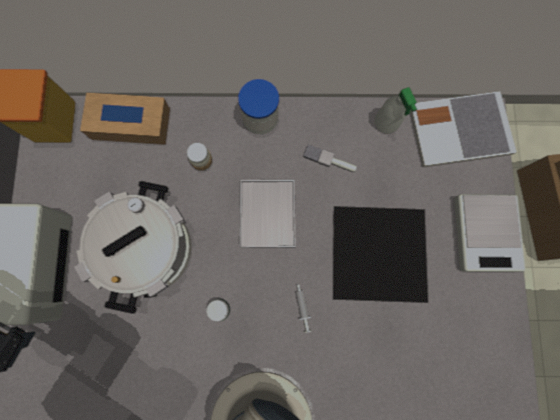

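View pics/scene0.png

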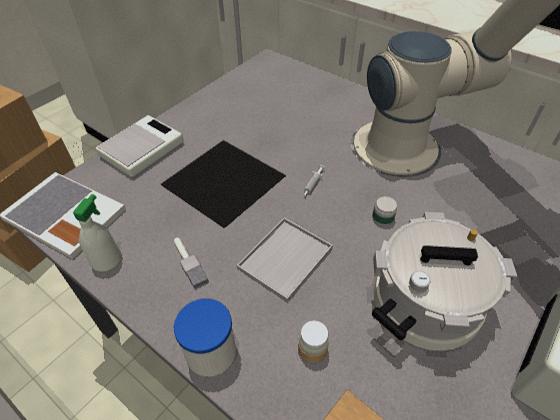

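Top view: kettle with lid at about (133,245), bar running lower-left to upper-right there; tray at (268,213), mat at (380,254). The spray bottle, tins and brush stay clear of the direct paths.

```bash
cat > h.py <<'E'
from workcell import get_state,capture,manip,nets
import numpy as np,cv2
from scipy.spatial.transform import Rotation as R
def cloud(c):
    z=c["range_z"];h,w=z.shape;f=h/2/np.tan(np.radians(c["vertical_fov"])/2)
    v,u=np.mgrid[:h,:w]
    p=np.stack([(u-c["cx"])/f*z,-(v-c["cy"])/f*z,-z],-1)
    V=c["view"];P=(p-V[:3,3])@V[:3,:3];P[z==0]=np.nan
    return P
def circle(xy):
    for _ in range(4):
        A=np.c_[2*xy,np.ones(len(xy))];s=np.linalg.lstsq(A,(xy**2).sum(1),rcond=None)[0]
        r=np.sqrt(s[2]+s[0]**2+s[1]**2);e=np.abs(np.hypot(*(xy-s[:2]).T)-r);xy=xy[e<max(.004,np.percentile(e,85))] if len(xy)>20 else xy
    return s[:2],r
def go(x,y,z,jaw=None):
    """shift (mm) and turn so TCP at xyz, pointing down, jaw axis at world angle jaw (deg)"""
    s=get_state();M=R.from_rotvec(s["tool_rot"]).as_matrix()
    d=M.T@(np.array([x,y,z])-s["tool_pos"])*1000
    cur=np.degrees(np.arctan2(M[1,1],M[0,1]));out=[round(a,1) for a in d]
    if jaw is not None:
        t=(jaw-cur+90)%180-90   # world z turn; tool x is down => opposite sign
        out.append(("turn",round(float(-np.radians(t)),3)))
    print("pos",s["tool_pos"].round(4),"jaw",round(cur,1),"j6",s["joints"][5].round(2),"->",out,"w",s["width"].round(4),"F",s["force"].round(1),"t",round(s["t"],1))
def rng(m,P):
    return P[m]
E
cat > look.py <<'E'
from h import *
c=capture("top");P=cloud(c);rgb=c["pixels"].astype(int);g=rgb.max(-1)
def box(q):
    r=nets.recognise(c,q);return r[0]["bbox"] if r else None
for name,(l,t,w,h),zr in(("mat",(325,195,115,120),(-.006,.012)),("tray",(232,172,72,84),(-.006,.03))):
    Q=P[t:t+h,l:l+w].reshape(-1,3);gg=g[t:t+h,l:l+w].ravel()
    m=(gg<40) if name=="mat" else (gg>130)
    m&=np.isfinite(Q[:,0])
    rect=cv2.minAreaRect(Q[m][:,:2].astype(np.float32));print(name,rect,np.median(Q[m][:,2]))
sub=np.zeros(g.shape,bool);sub[170:320,55:210]=1
Z=P[...,2]
for a,b in((.02,.05),(.05,.1),(.1,.14),(.14,.155),(.155,.16),(.16,.165),(.165,.17),(.17,.19),(.19,.21),(.21,.24)):
    print(a,b,(sub&(Z>a)&(Z<b)).sum())
np.savez("c0.npz",P=P,rgb=c["pixels"])
E
python3 look.py
```

```text
mat ((0.4625958800315857, -0.3368385434150696), (0.26413726806640625, 0.26467272639274597), 88.3066635131836) 0.0043840492839821105
tray ((0.5780558586120605, -0.011553063988685608), (0.19779954850673676, 0.16056039929389954), 0.6572228670120239) 0.004814701763223269
0.02 0.05 883
0.05 0.1 889
0.1 0.14 850
0.14 0.155 275
0.155 0.16 595
0.16 0.165 2018
0.165 0.17 4011
0.17 0.19 1066
0.19 0.21 709
0.21 0.24 0
```

```bash
python3 - <<'E'
from h import *
d=np.load("c0.npz");P=d["P"];g=d["rgb"].astype(int).max(-1);Z=P[...,2]
sub=np.zeros(g.shape,bool);sub[170:320,55:210]=1
# disc
m=sub&(Z>.155)&(Z<.175)&(g>90)
k=cv2.findContours(m.astype(np.uint8),cv2.RETR_EXTERNAL,cv2.CHAIN_APPROX_NONE)[0];k=max(k,key=len)[:,0]
Q=np.array([P[v,u] for u,v in k]);print("outline circle",circle(Q[:,:2]))
# bar
b=sub&(Z>.188)&(Z<.215)&(g<70);n,l,st,ce=cv2.connectedComponentsWithStats(b.astype(np.uint8))
i=1+st[1:,4].argmax();B=P[l==i];print("bar n",len(B),cv2.minAreaRect(B[:,:2].astype(np.float32)),B.mean(0),np.percentile(B[:,2],[5,50,95]))
# side handles
hd=sub&(Z>.08)&(Z<.14)&(g<70);n,l,st,ce=cv2.connectedComponentsWithStats(hd.astype(np.uint8))
for i in range(1,n):
    if st[i,4]>40:print("handle",st[i],P[l==i].mean(0),cv2.minAreaRect(P[l==i][:,:2].astype(np.float32)))
# claws radial profile
c,_=circle(Q[:,:2]);rel=Q[:,:2]-c;r=np.hypot(*rel.T);a=np.degrees(np.arctan2(rel[:,1],rel[:,0]))
for s in range(-180,180,6):
    q=r[(a>=s)&(a<s+6)];print(s,round(q.mean(),4) if len(q) else None,end="; ")
E
python3 - <<'E'
import cv2,sys
sys.path.insert(0,'.')
i=cv2.imread('pics/top0.png')[170:315,60:205];cv2.imwrite('pics/lidcrop.png',cv2.resize(i,None,fx=4,fy=4,interpolation=3))
E
```

```text
outline circle (array([0.47223128, 0.33117866]), np.float64(0.12535561778736162))
bar n 452 ((0.4715041518211365, 0.32918840646743774), (0.023732071742415428, 0.10824160277843475), 33.540042877197266) [0.47114477 0.32796365 0.20412708] [0.1982368  0.2045803  0.20771498]
handle [139 181  30  20 310] [0.624121   0.29736637 0.10646604] ((0.6195777058601379, 0.2993465065956116), (0.07921766489744186, 0.04360566660761833), 77.54753875732422)
handle [174 237  10  28 117] [0.45803441 0.2148333  0.10599369] ((0.4583631157875061, 0.21556448936462402), (0.0068785324692726135, 0.0760292336344719), 83.20246887207031)
handle [105 292  33  22 389] [0.32079961 0.35910664 0.10600432] ((0.32506126165390015, 0.3585653603076935), (0.08052631467580795, 0.04663790762424469), 81.31513214111328)
-180 0.122; -174 0.1268; -168 0.1279; -162 0.1274; -156 0.1394; -150 0.1433; -144 0.1435; -138 0.1343; -132 0.1301; -126 0.1299; -120 0.1236; -114 0.1232; -108 0.1231; -102 0.1232; -96 0.1235; -90 0.1231; -84 0.1254; -78 0.1258; -72 0.1313; -66 0.1429; -60 0.1436; -54 0.1427; -48 0.131; -42 0.1304; -36 0.1282; -30 0.1224; -24 0.1226; -18 0.1224; -12 0.1219; -6 0.1225; 0 0.1224; 6 0.1298; 12 0.1289; 18 0.1303; 24 0.1418; 30 0.1429; 36 0.1421; 42 0.1302; 48 0.1299; 54 0.125; 60 0.1211; 66 0.1217; 72 0.1213; 78 0.1206; 84 0.1216; 90 0.1219; 96 0.1284; 102 0.1277; 108 0.1275; 114 0.1399; 120 0.1419; 126 0.1418; 132 0.1301; 138 0.1263; 144 0.127; 150 0.1219; 156 0.1222; 162 0.122; 168 0.1218; 174 0.1219;
```

View pics/lidcrop.png

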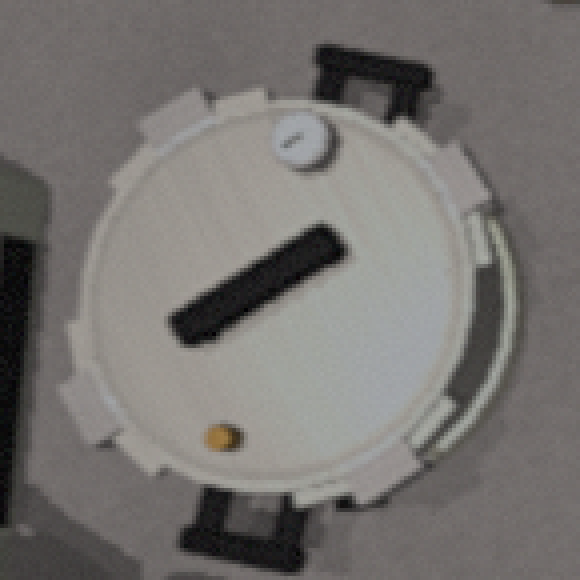

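```bash
sed -i 's/print("pos"/print("down",M[:,0].round(3),"pos"/' h.py; python3 - <<'E'
from h import *
go(.4715,.330,.30,33.5);go(.4715,.330,.202,33.5)
E
python3 -m pendant '[1,0,0,0,0]'
```

```text
t: 0.65
tool_pos: [0.2667, 0.5653, 0.2389]
tool_rot: [0.346, 1.543, -0.346]
force: [0.0, 0.4, 0.0]
width: 0.0915Traceback (most recent call last):
  File "<stdin>", line 2, in <module>
  File "h.py", line 23, in go
    print("down",M[:,0].round(3),"pos",s["tool_pos"].round(4),"jaw",round(cur,1),"j6",s["joints"][5].round(2),"->",out,"w",s["width"].round(4),"F",s["force"].round(1),"t",round(s["t"],1))
                                                                                                                           ^^^^^^^^^^^^^^^^
AttributeError: 'float' object has no attribute 'round'
```

```bash
sed -i 's/s\["width"\].round(4)/round(s["width"],4)/' h.py; python3 - <<'E'
from h import *
go(.4715,.330,.30,33.5);go(.4715,.330,.202,33.5)
E
```

```text
down [ 0. -0. -1.] pos [0.2667 0.5653 0.2389] jaw 64.7 j6 -0.1 -> [np.float64(-61.1), np.float64(-125.4), np.float64(285.6), ('turn', 0.545)] w 0.0915 F [0.  0.4 0. ] t 0.7
down [ 0. -0. -1.] pos [0.2667 0.5653 0.2389] jaw 64.7 j6 -0.1 -> [np.float64(36.9), np.float64(-125.4), np.float64(285.6), ('turn', 0.545)] w 0.0915 F [0.  0.4 0. ] t 0.7
```

```bash
python3 -m pendant '[1,-50,0,0,0, 1,-61,-20,40,0, 1,-61,-40,85,0, 1,-61,-60,130,0, 1,-61,-60,130,0]' >/dev/null
python3 -m pendant '[1,0,-20,45,0, 1,0,-40,90,0, 1,0,-60,135,0, 1,0,-65.4,155.6,0, 1,0,-65.4,155.6,0]' >/dev/null
python3 -m pendant '[1,0,0,0,0.14, 1,0,0,0,0.28, 1,0,0,0,0.42, 1,0,0,0,0.545, 1,0,0,0,0.545]'
python3 - <<'E'
from h import *
go(.4715,.330,.202,33.5)
E
```

```text
t: 2.15
tool_pos: [0.4708, 0.3309, 0.2999]
tool_rot: [0.77, 1.431, -0.77]
force: [0.6, 1.4, -0.8]
width: 0.0911
down [-0.  0. -1.] pos [0.4708 0.3309 0.2999] jaw 33.4 j6 -0.07 -> [np.float64(97.9), np.float64(0.2), np.float64(1.2), ('turn', -0.001)] w 0.0911 F [ 0.6  1.4 -0.8] t 2.1
```

```bash
python3 -m pendant '[1,30,0,1.2,0, 1,60,0,1.2,0, 1,85,0,1.2,0, 1,98,0,1.2,0, 1,98,0,1.2,0]' 25
python3 -m pendant '[-1,0,0,0,0, -1,0,0,0,0, -1,0,0,0,0, -1,0,0,0,0, -1,0,0,0,0]' 25
python3 -m pendant '[-1,0,0,0,0, -1,0,0,0,0, -1,0,0,0,0]' 25
```

```text
t: 2.65
tool_pos: [0.4712, 0.329, 0.2006]
tool_rot: [0.765, 1.433, -0.768]
force: [-0.4, 0.2, 0.7]
width: 0.0913
t: 3.15
tool_pos: [0.4722, 0.329, 0.2023]
tool_rot: [0.769, 1.43, -0.768]
force: [1.7, 0.3, -0.5]
width: 0.0541
t: 3.45
tool_pos: [0.4721, 0.329, 0.2019]
tool_rot: [0.768, 1.431, -0.769]
force: [-0.5, -0.8, 0.2]
width: 0.0301
```

```bash
python3 -m pendant '[-1,0,0,0,0, -1,0,0,0,0, -1,0,0,0,0]' 30
python3 -m pendant '[-1,0,0,0,-0.1, -1,0,0,0,-0.2, -1,0,0,0,-0.3, -1,0,0,0,-0.4, -1,0,0,0,-0.4]'
python3 -m pendant '[-1,0,0,0,-0.1, -1,0,0,0,-0.2, -1,0,0,0,-0.3, -1,0,0,0,-0.387, -1,0,0,0,-0.387]'
python3 -c "
from h import *
go(.4715,.330,.202,78.6);print(get_state()['wrist_torque'])"
```

```text
t: 3.75
tool_pos: [0.4722, 0.329, 0.2019]
tool_rot: [0.769, 1.431, -0.768]
force: [-0.1, 0.6, -1.4]
width: 0.0238
t: 4.25
tool_pos: [0.4721, 0.329, 0.2019]
tool_rot: [0.457, 1.522, -0.457]
force: [-0.6, 0.2, 0.4]
width: 0.0241
t: 4.75
tool_pos: [0.4722, 0.329, 0.2019]
tool_rot: [0.157, 1.565, -0.157]
force: [1.1, 0.5, -0.4]
width: 0.0239
down [ 0.  0. -1.] pos [0.4722 0.329  0.2019] jaw 78.6 j6 -0.87 -> [np.float64(-0.1), np.float64(0.8), np.float64(-0.8), ('turn', -0.001)] w 0.0239 F [ 1.1  0.5 -0.4] t 4.8
[ 0.02730788 -0.12819041  0.35848666]
```

```bash
python3 -m pendant '[-1,-3,0,0,0, -1,-6,0,0,0, -1,-9,0,0,0, -1,-12,0,0,0, -1,-12,0,0,0]' 40
python3 -c "
from h import *
c=capture('top');cv2.imwrite('pics/l1.png',cv2.resize(c['pixels'][170:315,60:205,::-1],None,fx=4,fy=4,interpolation=3));print(get_state()['wrist_torque'])"
```

```text
t: 5.25
tool_pos: [0.4722, 0.329, 0.2144]
tool_rot: [0.157, 1.565, -0.156]
force: [0.1, 0.1, -5.2]
width: 0.0235
[0.01513781 0.03842244 0.01184907]
```

```bash
python3 -m pendant '[-1,-30,0,0,0, -1,-60,0,0,0, -1,-95,0,0,0, -1,-130,0,0,0, -1,-130,0,0,0]' 45
python3 -m pendant '[-1,0,0,0,0.1, -1,0,0,0,0.2, -1,0,0,0,0.32, -1,0,0,0,0.44, -1,0,0,0,0.44]'
python3 -m pendant '[-1,0,0,0,0.09, -1,0,0,0,0.176, -1,0,0,0,0.176]'
python3 -c "
from h import *
go(.463,-.337,.35,43.3)"
```

```text
t: 5.8
tool_pos: [0.4736, 0.3298, 0.3485]
tool_rot: [0.159, 1.559, -0.153]
force: [-0.4, 0.3, -4.7]
width: 0.0236
t: 6.3
tool_pos: [0.4718, 0.3288, 0.3429]
tool_rot: [0.501, 1.513, -0.503]
force: [1.2, -0.2, -4.8]
width: 0.0238
t: 6.6
tool_pos: [0.4719, 0.3289, 0.3433]
tool_rot: [0.635, 1.476, -0.636]
force: [-0.7, 0.8, -4.5]
width: 0.024
down [-0.001 -0.001 -1.   ] pos [0.4719 0.3289 0.3433] jaw 43.4 j6 -0.25 -> [np.float64(-6.4), np.float64(-464.1), np.float64(477.6), ('turn', 0.002)] w 0.024 F [-0.7  0.8 -4.5] t 6.6
```

```bash
python3 -m pendant '[-1,0,-15,15.5,0, -1,0,-40,41,0, -1,0,-65,67,0, -1,0,-90,92.6,0, -1,0,-116,119.4,0]' >/dev/null
python3 -m pendant '[-1,0,-25,25.7,0, -1,0,-50,51.5,0, -1,0,-75,77.2,0, -1,0,-100,103,0, -1,0,-116,119.4,0]' 
python3 -m pendant '[-1,0,-25,25.7,0, -1,0,-50,51.5,0, -1,0,-75,77.2,0, -1,0,-100,103,0, -1,0,-116,119.4,0]' >/dev/null
python3 -m pendant '[-1,0,-25,25.7,0, -1,0,-50,51.5,0, -1,0,-75,77.2,0, -1,0,-100,103,0, -1,0,-116,119.4,0]' 
python3 -m pendant '[-1,0,0,0,0, -1,0,0,0,0, -1,0,0,0,0]' 
python3 -c "
from h import *
go(.463,-.337,.076,43.3)"
```

```text
t: 7.6
tool_pos: [0.4668, -0.006, 0.3437]
tool_rot: [0.633, 1.476, -0.634]
force: [-0.1, -0.6, -5.3]
width: 0.0236
t: 8.6
tool_pos: [0.4618, -0.3392, 0.3434]
tool_rot: [0.633, 1.477, -0.634]
force: [-0.3, 0.6, -4.4]
width: 0.0236
t: 8.9
tool_pos: [0.4621, -0.336, 0.3437]
tool_rot: [0.635, 1.477, -0.634]
force: [-0.9, 0.1, -4.8]
width: 0.0233
down [-0.     0.001 -1.   ] pos [ 0.4621 -0.336   0.3437] jaw 43.5 j6 -1.49 -> [np.float64(267.7), np.float64(-0.1), np.float64(1.5), ('turn', 0.003)] w 0.0233 F [-0.9  0.1 -4.8] t 8.9
```

```bash
python3 -m pendant '[-1,35,0,0,0, -1,75,0,0,0, -1,115,0,0,0, -1,155,0,0,0, -1,190,0,0,0]' 
python3 -m pendant '[-1,30,0,0,0, -1,50,0,0,0, -1,60,0,0,0, -1,66,0,0,0, -1,70,0,0,0]' 
python3 -m pendant '[-1,3,0,0,0, -1,6,0,0,0, -1,6,0,0,0]' 
```

```text
t: 9.4
tool_pos: [0.4621, -0.3355, 0.1525]
tool_rot: [0.635, 1.476, -0.634]
force: [0.5, -0.7, -4.3]
width: 0.0238
t: 9.9
tool_pos: [0.4626, -0.3368, 0.0844]
tool_rot: [0.636, 1.475, -0.636]
force: [-0.3, 0.3, -4.4]
width: 0.024
t: 10.2
tool_pos: [0.4622, -0.3369, 0.0781]
tool_rot: [0.636, 1.475, -0.637]
force: [1.1, -0.4, -5.1]
width: 0.0239
```

```bash
python3 -m pendant '[-1,1,0,0,0, -1,2,0,0,0, -1,2,0,0,0]' 
python3 -m pendant '[1,0,0,0,0, 1,0,0,0,0, 1,0,0,0,0, 1,0,0,0,0, 1,0,0,0,0]' 
python3 -m pendant '[1,0,0,0,0, 1,0,0,0,0, 1,-10,0,0,0, 1,-40,0,0,0, 1,-80,0,0,0]' 
python3 -m pendant '[1,-45,0,0,0, 1,-90,0,0,0, 1,-135,0,0,0, 1,-180,0,0,0, 1,-180,0,0,0]' 
python3 -c "
from h import *
c=capture('scene');cv2.imwrite('pics/s1.png',c['pixels'][:,:,::-1])
c=capture('top');cv2.imwrite('pics/t1.png',c['pixels'][:,:,::-1]);np.savez('c1.npz',P=cloud(c),rgb=c['pixels'])
for q in ['lid_grip','kettle_rim','pot0_mid','pot1_mid','trivet','kettle_slot']: print(q,nets.recognise(c,q))"
```

```text
t: 10.5
tool_pos: [0.4623, -0.337, 0.077]
tool_rot: [0.636, 1.474, -0.637]
force: [-3.1, 2.6, 12.8]
width: 0.0238
t: 11.0
tool_pos: [0.4622, -0.3369, 0.0759]
tool_rot: [0.637, 1.475, -0.637]
force: [-0.6, 0.1, -0.6]
width: 0.061
t: 11.5
tool_pos: [0.4614, -0.3362, 0.1562]
tool_rot: [0.638, 1.478, -0.636]
force: [-0.1, -0.5, 0.0]
width: 0.091
t: 12.0
tool_pos: [0.4636, -0.3381, 0.343]
tool_rot: [0.633, 1.466, -0.638]
force: [0.5, -0.3, -0.1]
width: 0.0914
lid_grip [{'bbox': [340.8, 210.5, 79.0, 82.9], 'p': 0.73}]
kettle_rim [{'bbox': [74.1, 183.1, 118.2, 129.4], 'p': 0.9}, {'bbox': [339.7, 211.9, 81.3, 79.4], 'p': 0.57}]
pot0_mid [{'bbox': [97.0, 251.8, 31.0, 22.2], 'p': 0.46}]
pot1_mid [{'bbox': [333.5, 205.2, 95.3, 94.9], 'p': 0.56}]
trivet [{'bbox': [76.7, 182.1, 114.9, 133.7], 'p': 0.76}]
kettle_slot [{'bbox': [77.2, 181.6, 113.6, 132.3], 'p': 0.7}, {'bbox': [336.4, 209.1, 85.4, 83.1], 'p': 0.69}]
```

View pics/t1.png

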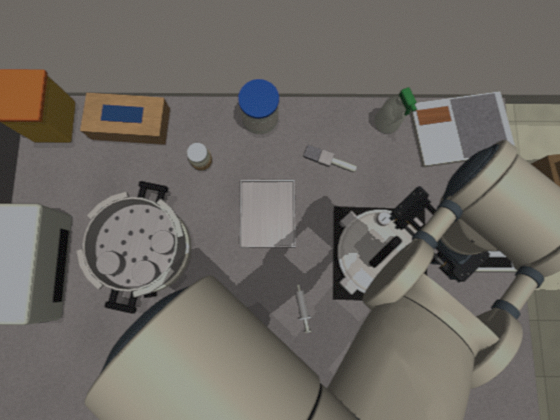

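Lid lies on the mat at (385,250); the kettle shows three pots at about (109,263), (145,272) and (162,243).

```bash
python3 - <<'E'
from h import *
d=np.load("c1.npz");P=d["P"];Z=P[...,2];g=d["rgb"].astype(int).max(-1)
sub=np.zeros(g.shape,bool);sub[175:320,65:200]=1
m=sub&(Z>.148)&(Z<.165);Q=P[m][:,:2]
# inner rim: points within annulus
c,r=circle(Q);print("rim",c,r,len(Q))
c=np.array([.4722,.329])
rr=np.hypot(P[...,0]-c[0],P[...,1]-c[1])
t=sub&(Z>.130)&(Z<.150)&(rr<.112)
n,l,st,ce=cv2.connectedComponentsWithStats(t.astype(np.uint8))
for i in range(1,n):
    if st[i,4]>40:
        q=P[l==i];cc=cv2.minEnclosingCircle(q[:,:2].astype(np.float32))
        v=q[:,:2].mean(0)-c;print(st[i],q.mean(0).round(4),"encl",np.round(cc[0],4),round(cc[1],4),"r",np.hypot(*v).round(4),"ang",np.degrees(np.arctan2(v[1],v[0])).round(1))
b=(Z>.06)&(Z<.09)&(g<60);b[:,:340]=0;b[:,430:]=0;b[300:]=0;b[:205]=0
n,l,st,ce=cv2.connectedComponentsWithStats(b.astype(np.uint8));i=1+st[1:,4].argmax();print("bar",st[i],cv2.minAreaRect(P[l==i][:,:2].astype(np.float32)))
E
```

```text
rim [0.47145071 0.3283926 ] 0.12048212014068398 1718
[151 230  24  24 441] [0.4772 0.2523 0.1411] encl [0.4775 0.2533] 0.0301 r 0.0769 ang -86.3
[ 97 251  25  24 463] [0.4228 0.3859 0.1407] encl [0.4241 0.3877] 0.0308 r 0.0754 ang 130.9
[132 260  25  24 464] [0.4004 0.2948 0.1407] encl [0.4006 0.2967] 0.0304 r 0.0795 ang -154.5
bar [369 237  32  30 319] ((0.4609275460243225, -0.3331264853477478), (0.02105860412120819, 0.10618084669113159), 43.391876220703125)
```

```bash
python3 -m pendant '[1,0,0,0,0.14, 1,0,0,0,0.28, 1,0,0,0,0.42, 1,0,0,0,0.56, 1,0,0,0,0.635]' >/dev/null
python3 -m pendant '[1,0,0,0,0]' 
python3 -c "
from h import *
go(.4773,.2528,.25,7);go(.4773,.2528,.131,7)"
```

```text
t: 13.0
tool_pos: [0.462, -0.3367, 0.3354]
tool_rot: [1.121, 1.265, -1.121]
force: [0.4, -0.2, -0.6]
width: 0.0911
down [-0.001  0.001 -1.   ] pos [ 0.462  -0.3367  0.3354] jaw 6.9 j6 -0.85 -> [np.float64(85.8), np.float64(85.6), np.float64(-583.4), ('turn', -0.003)] w 0.0911 F [ 0.4 -0.2 -0.6] t 13.0
down [-0.001  0.001 -1.   ] pos [ 0.462  -0.3367  0.3354] jaw 6.9 j6 -0.85 -> [np.float64(204.8), np.float64(85.7), np.float64(-583.3), ('turn', -0.003)] w 0.0911 F [ 0.4 -0.2 -0.6] t 13.0
```

```bash
python3 -m pendant '[0.65,0,6,-40,0, 0.65,0,12,-80,0, 0.65,0,18,-125,0, 0.65,0,24,-165,0, 0.65,0,30,-205,0]' >/dev/null
python3 -m pendant '[0.65,0,6,-45,0, 0.65,0,12,-85,0, 0.65,0,18,-125,0, 0.65,0,24,-165,0, 0.65,0,30,-205,0]' >/dev/null
python3 -m pendant '[0.65,0,6,-45,0, 0.65,20,15,-90,0, 0.65,50,22,-135,0, 0.65,80,25.7,-173.4,0, 0.65,85,25.7,-173.4,0]' >/dev/null
python3 -m pendant '[0.65,0,0,0,0, 0.65,0,0,0,0]' 
python3 -c "
from h import *
go(.4773,.2528,.131,7)"
```

```text
t: 14.7
tool_pos: [0.4771, 0.2521, 0.2514]
tool_rot: [1.119, 1.264, -1.119]
force: [0.3, 0.7, 0.2]
width: 0.0747
down [ 0. -0. -1.] pos [0.4771 0.2521 0.2514] jaw 7.0 j6 0.25 -> [np.float64(120.4), np.float64(0.3), np.float64(-0.7), ('turn', -0.0)] w 0.0747 F [0.3 0.7 0.2] t 14.7
```

```bash
python3 -m pendant '[0.65,35,0,-0.5,0, 0.65,70,0,-0.5,0, 0.65,95,0,-0.5,0, 0.65,110,0,-0.5,0, 0.65,120,0,-0.5,0]' 20
python3 -m pendant '[-1,0,0,0,0, -1,0,0,0,0, -1,0,0,0,0, -1,0,0,0,0]' 20
python3 -m pendant '[-1,0,0,0,0, -1,-10,0,0,0, -1,-25,0,0,0, -1,-50,0,0,0, -1,-95,0,0,0]'
python3 -c "
from h import *
go(.578,-.0115,.226,7)"
```

```text
t: 15.2
tool_pos: [0.4774, 0.2521, 0.1309]
tool_rot: [1.121, 1.263, -1.12]
force: [-0.1, 0.2, -0.6]
width: 0.0752
t: 15.6
tool_pos: [0.4774, 0.2532, 0.1319]
tool_rot: [1.121, 1.263, -1.118]
force: [-1.0, -2.9, 6.9]
width: 0.0607
t: 16.1
tool_pos: [0.4754, 0.2527, 0.2257]
tool_rot: [1.117, 1.266, -1.123]
force: [0.8, 0.1, 0.0]
width: 0.0607
down [-0.004 -0.001 -1.   ] pos [0.4754 0.2527 0.2257] jaw 6.9 j6 0.26 -> [np.float64(-0.3), np.float64(69.9), np.float64(274.7), ('turn', -0.001)] w 0.0607 F [0.8 0.1 0. ] t 16.1
```

```bash
python3 -m pendant '[-1,0,9,35,0, -1,0,19,75,0, -1,0,30,118,0, -1,0,41,160,0, -1,0,51,200,0]' >/dev/null
python3 -m pendant '[-1,0,10,40,0, -1,0,17,68,0, -1,0,18.5,74.5,0, -1,0,18.5,74.5,0]' 
python3 -c "
from h import *
go(.578,-.0115,.040,7)"
```

```text
t: 17.0
tool_pos: [0.579, -0.0116, 0.2264]
tool_rot: [1.121, 1.263, -1.12]
force: [0.4, 1.8, -1.9]
width: 0.0604
down [ 0.  0. -1.] pos [ 0.579  -0.0116  0.2264] jaw 6.8 j6 -0.24 -> [np.float64(186.4), np.float64(-1.1), np.float64(-0.2), ('turn', -0.003)] w 0.0604 F [ 0.4  1.8 -1.9] t 17.0
```

```bash
python3 -m pendant '[-1,40,-1,0,0, -1,85,-1,0,0, -1,130,-1,0,0, -1,165,-1,0,0, -1,178,-1,0,0]' 
python3 -m pendant '[-1,3,0,0,0, -1,6,0,0,0, -1,7.5,0,0,0, -1,7.5,0,0,0]' 
python3 -m pendant '[-1,1,0,0,0, -1,1,0,0,0]' 
```

```text
t: 17.5
tool_pos: [0.5758, -0.0095, 0.0454]
tool_rot: [1.117, 1.269, -1.121]
force: [-0.5, -0.2, -0.9]
width: 0.0603
t: 17.9
tool_pos: [0.5785, -0.0111, 0.0416]
tool_rot: [1.12, 1.262, -1.118]
force: [0.5, -0.6, -1.3]
width: 0.0604
t: 18.1
tool_pos: [0.5786, -0.0111, 0.0408]
tool_rot: [1.12, 1.262, -1.118]
force: [-2.4, 1.2, 13.8]
width: 0.0604
```

Contact felt; release and rise.

```bash
python3 -m pendant '[0.65,0,0,0,0, 0.65,0,0,0,0, 0.65,0,0,0,0, 0.65,0,0,0,0]' 
python3 -m pendant '[0.65,-15,0,0,0, 0.65,-50,0,0,0, 0.65,-100,0,0,0, 0.65,-150,0,0,0, 0.65,-200,0,0,0]' 
python3 -m pendant '[0.65,0,0,0,-0.14, 0.65,0,0,0,-0.28, 0.65,0,0,0,-0.42, 0.65,0,0,0,-0.593, 0.65,0,0,0,-0.593]' 
python3 -c "
from h import *
go(.4233,.3867,.24,41)"
```

```text
t: 18.5
tool_pos: [0.5779, -0.0111, 0.0395]
tool_rot: [1.12, 1.264, -1.12]
force: [-1.4, -0.6, 0.1]
width: 0.0751
t: 19.0
tool_pos: [0.5774, -0.011, 0.2414]
tool_rot: [1.119, 1.264, -1.12]
force: [2.0, -0.1, -0.1]
width: 0.0753
t: 19.5
tool_pos: [0.5777, -0.0111, 0.2394]
tool_rot: [0.666, 1.466, -0.666]
force: [-0.4, -0.0, 0.5]
width: 0.0754
down [-0. -0. -1.] pos [ 0.5777 -0.0111  0.2394] jaw 41.1 j6 -0.84 -> [np.float64(-0.6), np.float64(145.2), np.float64(-401.2), ('turn', 0.002)] w 0.0754 F [-0.4 -0.   0.5] t 19.5
```

```bash
python3 -m pendant '[0.65,0,13,-36,0, 0.65,0,28,-77,0, 0.65,0,43,-119,0, 0.65,0,58,-160,0, 0.65,0,72,-200,0]' >/dev/null
python3 -m pendant '[0.65,0,15,-41,0, 0.65,0,30,-83,0, 0.65,0,45,-124,0, 0.65,0,60,-165,0, 0.65,0,73,-201,0]' >/dev/null
python3 -m pendant '[0.65,0,0,0,0, 0.65,0,0,0,0]' 
python3 -c "
from h import *
go(.4233,.3867,.131,41)"
```

```text
t: 20.7
tool_pos: [0.4244, 0.3874, 0.2392]
tool_rot: [0.67, 1.465, -0.67]
force: [0.4, 0.0, -0.2]
width: 0.0756
down [-0. -0. -1.] pos [0.4244 0.3874 0.2392] jaw 40.8 j6 -0.08 -> [np.float64(108.2), np.float64(-1.2), np.float64(-0.2), ('turn', -0.003)] w 0.0756 F [ 0.4  0.  -0.2] t 20.7
```

```bash
python3 -m pendant '[0.65,30,-1,0,0, 0.65,60,-1,0,0, 0.65,85,-1,0,0, 0.65,100,-1,0,0, 0.65,108,-1,0,0]' 
python3 -m pendant '[-1,0,0,0,0, -1,0,0,0,0, -1,0,0,0,0, -1,0,0,0,0]' 20
python3 -m pendant '[-1,0,0,0,0, -1,-10,0,0,0, -1,-25,0,0,0, -1,-50,0,0,0, -1,-95,0,0,0]'
python3 -c "
from h import *
go(.578,-.0115,.226,41)"
```

```text
t: 21.2
tool_pos: [0.4242, 0.3848, 0.1301]
tool_rot: [0.67, 1.465, -0.673]
force: [-0.6, 0.1, 1.2]
width: 0.075
t: 21.6
tool_pos: [0.4245, 0.3865, 0.1323]
tool_rot: [0.67, 1.464, -0.668]
force: [0.8, -1.1, 3.8]
width: 0.0585
t: 22.1
tool_pos: [0.4229, 0.3855, 0.2261]
tool_rot: [0.666, 1.467, -0.672]
force: [0.9, 1.1, -0.4]
width: 0.0584
down [-0.004 -0.002 -1.   ] pos [0.4229 0.3855 0.2261] jaw 40.9 j6 -0.08 -> [np.float64(0.5), np.float64(-142.8), np.float64(401.6), ('turn', -0.002)] w 0.0584 F [ 0.9  1.1 -0.4] t 22.1
```

```bash
python3 -m pendant '[-1,0,-14,40,0, -1,0,-28,80,0, -1,0,-43,120,0, -1,0,-57,160,0, -1,0,-71,200,0]' >/dev/null
python3 -m pendant '[-1,0,-14,40,0, -1,0,-28,80,0, -1,0,-43,120,0, -1,0,-57,160,0, -1,0,-71.8,200.5,0]' >/dev/null
python3 -m pendant '[-1,0,0,0,0, -1,0,0,0,0]' 
python3 -c "
from h import *
go(.578,-.0115,.086,41)
c=capture('scene');cv2.imwrite('pics/s2.png',cv2.resize(c['pixels'][100:350,150:450,::-1],None,fx=2.5,fy=2.4,interpolation=3))"
```

```text
t: 23.3
tool_pos: [0.5785, -0.0106, 0.2269]
tool_rot: [0.671, 1.465, -0.67]
force: [-0.1, 0.4, -0.1]
width: 0.0585
down [ 0.  0. -1.] pos [ 0.5785 -0.0106  0.2269] jaw 40.8 j6 -0.83 -> [np.float64(140.9), np.float64(-1.0), np.float64(0.4), ('turn', -0.003)] w 0.0585 F [-0.1  0.4 -0.1] t 23.3
```

View pics/s2.png

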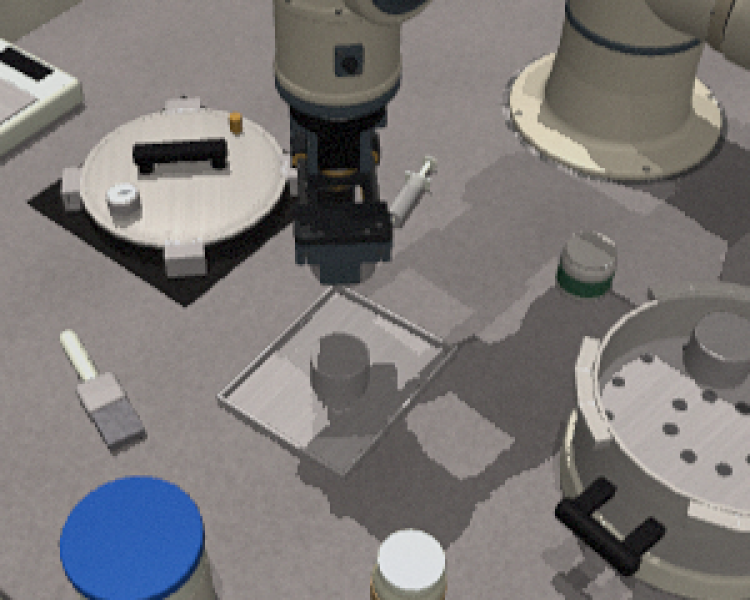

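```bash
python3 - <<'E'
from h import *
for n in("scene","top"):
    c=capture(n);P=cloud(c);g=c["pixels"].astype(int)
    d=np.hypot(P[...,0]-.578,P[...,1]+.0115)
    m=(d<.05)&(P[...,2]>.035)&(P[...,2]<.06);q=P[m];print(n,"pot1",m.sum(),circle(q[:,:2]) if m.sum()>20 else "", q[q[:,2]>.045].mean(0) if m.sum() else "")
    for a,b in((.18,.185),(.185,.19),(.19,.195),(.195,.2),(.2,.205),(.205,.21)):
        m=(d<.06)&(P[...,2]>a)&(P[...,2]<b);q=P[m]
        if len(q)>5:print(a,len(q),q.min(0).round(3),q.max(0).round(3),[x if np.isscalar(x) else x.round(4) for x in circle(q[:,:2])])
E
```

```text
scene pot1 433 (array([ 0.58110439, -0.00681045]), np.float64(0.025379298787764824)) [ 0.58066497 -0.00719606  0.05060771]
0.19 23 [ 0.569 -0.021  0.19 ] [0.603 0.024 0.195] [array([ 0.5758, -0.006 ]), np.float64(0.02865601603685383)]
0.195 14 [ 0.564 -0.02   0.195] [0.604 0.024 0.2  ] [array([ 0.5751, -0.0066]), np.float64(0.029932702892086542)]
0.2 17 [ 0.566 -0.021  0.2  ] [0.615 0.024 0.205] [array([5.846e-01, 1.000e-04]), np.float64(0.025375842919439597)]
0.205 24 [ 0.571 -0.016  0.205] [0.618 0.025 0.21 ] [array([0.5883, 0.0025]), np.float64(0.023789047562739585)]
top pot1 72 (array([ 0.57007354, -0.00685856]), np.float64(0.018775092304792962)) [0.56244106 0.00252131 0.05016366]
0.2 6 [0.548 0.002 0.203] [0.558 0.017 0.205] [array([ 0.5691, -0.002 ]), np.float64(0.021158806502814608)]
```

```bash
cat > fit.py <<'E'
from h import *
from scipy.optimize import least_squares
def fit(P,cx,cy,a,b,cam,rmax=.045):
    d=np.hypot(P[...,0]-cx,P[...,1]-cy);m=(d<rmax)&(P[...,2]>a)&(P[...,2]<b);q=P[m]
    f=lambda s:np.hypot(q[:,0]-s[0],q[:,1]-s[1])-.030
    r=least_squares(f,[cx,cy],loss="soft_l1",f_scale=.002);return r.x.round(4),len(q),np.median(abs(r.fun)).round(4)
E
python3 - <<'E'
from fit import *
for k in range(2):
    c=capture("scene");P=cloud(c)
    print("pot1",fit(P,.578,-.0115,.015,.044,0),"held",fit(P,.578,-.0115,.187,.2,0),fit(P,.578,-.0115,.187,.195,0))
E
```

```text
pot1 (array([ 0.578 , -0.0089]), 159, np.float64(0.0007)) held (array([ 0.5743, -0.0058]), 42, np.float64(0.0005)) (array([ 0.5745, -0.006 ]), 24, np.float64(0.0006))
pot1 (array([ 0.5778, -0.0092]), 153, np.float64(0.0006)) held (array([ 0.5743, -0.0059]), 41, np.float64(0.0005)) (array([ 0.5741, -0.0061]), 23, np.float64(0.0004))
```

```bash
python3 -m pendant '[-1,30,0,4.6,0, -1,65,0,4.6,0, -1,100,0,4.6,0, -1,120,0,4.6,0, -1,130,0,4.6,0]' 
python3 -m pendant '[-1,3,0,0,0, -1,6,0,0,0, -1,8,0,0,0, -1,8,0,0,0]' 
python3 -m pendant '[-1,1,0,0,0, -1,2,0,0,0, -1,2,0,0,0]' 
```

```text
t: 24.05
tool_pos: [0.5805, -0.0125, 0.0947]
tool_rot: [0.668, 1.468, -0.669]
force: [0.7, 0.6, 0.2]
width: 0.0587
t: 24.45
tool_pos: [0.5818, -0.0134, 0.089]
tool_rot: [0.669, 1.464, -0.669]
force: [-0.2, -0.1, -1.2]
width: 0.0588
t: 24.75
tool_pos: [0.5818, -0.0134, 0.0872]
tool_rot: [0.669, 1.464, -0.669]
force: [-1.7, -0.3, 10.4]
width: 0.059
```

```bash
python3 -m pendant '[0.65,0,0,0,0, 0.65,0,0,0,0, 0.65,0,0,0,0, 0.65,0,0,0,0]' 
python3 -m pendant '[0.65,-15,0,0,0, 0.65,-50,0,0,0, 0.65,-100,0,0,0, 0.65,-150,0,0,0, 0.65,-150,0,0,0]' 
python3 -m pendant '[0.65,0,0,0,-0.14, 0.65,0,0,0,-0.28, 0.65,0,0,0,-0.42, 0.65,0,0,0,-0.56, 0.65,0,0,0,-0.7]' >/dev/null
python3 -m pendant '[0.65,0,0,0,-0.14, 0.65,0,0,0,-0.28, 0.65,0,0,0,-0.42, 0.65,0,0,0,-0.56, 0.65,0,0,0,-0.593]' 
python3 - <<'E'
from fit import *
c=capture("scene");P=cloud(c)
print("pot1",fit(P,.578,-.0115,.015,.044,0),"pot2",fit(P,.578,-.0115,.055,.09,0))
go(.4005,.2957,.24,115)
E
```

```text
t: 25.15
tool_pos: [0.5815, -0.0134, 0.0864]
tool_rot: [0.669, 1.465, -0.669]
force: [-0.1, 0.4, 0.4]
width: 0.0754
t: 25.65
tool_pos: [0.5844, -0.0137, 0.2429]
tool_rot: [0.671, 1.455, -0.666]
force: [0.4, -0.2, -1.5]
width: 0.0753
t: 26.65
tool_pos: [0.5813, -0.0134, 0.236]
tool_rot: [-0.346, 1.543, 0.347]
force: [-0.2, -0.3, 0.3]
width: 0.0753
pot1 (array([ 0.578 , -0.0094]), 158, np.float64(0.0006)) pot2 (array([ 0.5782, -0.0104]), 206, np.float64(0.0005))
down [-0.001  0.    -1.   ] pos [ 0.5813 -0.0133  0.236 ] jaw 115.3 j6 -2.14 -> [np.float64(-3.9), np.float64(356.7), np.float64(-31.7), ('turn', 0.004)] w 0.0754 F [ 1.  -1.2 -0.2] t 26.7
```

```bash
python3 -m pendant '[0.65,0,35,-3,0, 0.65,0,75,-7,0, 0.65,0,115,-10,0, 0.65,0,155,-14,0, 0.65,0,195,-17,0]' >/dev/null
python3 -m pendant '[0.65,0,40,-4,0, 0.65,0,80,-7,0, 0.65,0,120,-11,0, 0.65,0,150,-14,0, 0.65,0,161.7,-14.7,0]' >/dev/null
python3 -m pendant '[0.65,0,0,0,0, 0.65,0,0,0,0]' 
python3 -c "
from h import *
go(.4004,.2952,.131,115)"
```

```text
t: 27.9
tool_pos: [0.4024, 0.296, 0.2363]
tool_rot: [-0.342, 1.544, 0.342]
force: [0.4, 0.7, 0.2]
width: 0.0755
down [ 0. -0. -1.] pos [0.4024 0.296  0.2363] jaw 115.0 j6 -1.49 -> [np.float64(105.3), np.float64(0.2), np.float64(-2.2), ('turn', -0.0)] w 0.0755 F [0.4 0.7 0.2] t 27.9
```

```bash
python3 -m pendant '[0.65,30,0,-2,0, 0.65,60,0,-2,0, 0.65,85,0,-2,0, 0.65,98,0,-2,0, 0.65,105,0,-2,0]' 
python3 -m pendant '[-1,0,0,0,0, -1,0,0,0,0, -1,0,0,0,0, -1,0,0,0,0]' 20
python3 -m pendant '[-1,0,0,0,0, -1,-10,0,0,0, -1,-25,0,0,0, -1,-60,0,0,0, -1,-105,0,0,0]'
python3 -c "
from h import *
go(.578,-.0115,.236,115)"
```

```text
t: 28.4
tool_pos: [0.4006, 0.2943, 0.1302]
tool_rot: [-0.341, 1.545, 0.34]
force: [0.4, -0.2, 0.1]
width: 0.0751
t: 28.8
tool_pos: [0.4006, 0.2958, 0.132]
tool_rot: [-0.342, 1.542, 0.342]
force: [0.1, 0.2, 0.8]
width: 0.0596
t: 29.3
tool_pos: [0.3992, 0.2952, 0.2372]
tool_rot: [-0.343, 1.547, 0.342]
force: [0.4, 0.5, -1.0]
width: 0.0597
down [-0.003 -0.001 -1.   ] pos [0.3992 0.2952 0.2372] jaw 115.0 j6 -1.49 -> [np.float64(1.1), np.float64(-353.5), np.float64(32.5), ('turn', -0.0)] w 0.0597 F [ 0.4  0.5 -1. ] t 29.3
```

```bash
python3 -m pendant '[-1,0,-35,3,0, -1,0,-75,7,0, -1,0,-110,10,0, -1,0,-145,14,0, -1,0,-180,16.5,0]' >/dev/null
python3 -m pendant '[-1,0,-35,3,0, -1,0,-75,7,0, -1,0,-110,10,0, -1,0,-145,13,0, -1,0,-173,16,0]' >/dev/null
python3 -m pendant '[-1,0,0,0,0, -1,0,0,0,0, -1,0,0,0,0]' 
python3 - <<'E'
from fit import *
c=capture("scene");P=cloud(c)
print("pot1",fit(P,.578,-.0115,.015,.044,0),"pot2",fit(P,.578,-.0115,.058,.09,0))
for a in(.19,.195,.2,.205,.21):print(a,fit(P,.578,-.0115,a,a+.006,0))
h=fit(P,.578,-.0115,.198,.21,0)[0];s=get_state()["tool_pos"];print("held",h,"need")
t=np.array([.5782,-.0103])-h;go(s[0]+t[0],s[1]+t[1],.133,115)
E
```

```text
t: 30.6
tool_pos: [0.5782, -0.0097, 0.2367]
tool_rot: [-0.342, 1.544, 0.343]
force: [-0.1, -0.1, -1.0]
width: 0.0598
pot1 (array([ 0.5779, -0.0093]), 159, np.float64(0.0005)) pot2 (array([ 0.5782, -0.0106]), 194, np.float64(0.0006))
0.19 (array([ 0.578 , -0.0115]), 0, np.float64(nan))
0.195 (array([ 0.5757, -0.0107]), 6, np.float64(0.0003))
0.2 (array([ 0.5772, -0.0106]), 32, np.float64(0.0005))
0.205 (array([ 0.5776, -0.0105]), 44, np.float64(0.0006))
0.21 (array([ 0.5778, -0.0102]), 47, np.float64(0.0006))
held [ 0.5772 -0.0106] need
down [-0.  0. -1.] pos [ 0.5783 -0.0096  0.2367] jaw 115.0 j6 -2.13 -> [np.float64(103.7), np.float64(-0.2), np.float64(1.0), ('turn', 0.001)] w 0.0593 F [ 0.8  0.4 -0.7] t 30.6
  return _methods._mean(a, axis=axis, dtype=dtype,
  ret = ret.dtype.type(ret / rcount)
```

```bash
python3 -m pendant '[-1,25,0,1,0, -1,50,0,1,0, -1,75,0,1,0, -1,88,0,1,0, -1,94,0,1,0]' 
python3 -m pendant '[-1,3,0,0,0, -1,6,0,0,0, -1,8.5,0,0,0, -1,8.5,0,0,0]' 
python3 -m pendant '[-1,1,0,0,0, -1,1,0,0,0]' 
```

```text
t: 31.15
tool_pos: [0.5791, -0.0095, 0.1416]
tool_rot: [-0.342, 1.545, 0.343]
force: [-0.3, 0.5, -1.3]
width: 0.0597
t: 31.55
tool_pos: [0.5799, -0.0101, 0.1342]
tool_rot: [-0.342, 1.543, 0.342]
force: [-0.2, 0.5, -0.7]
width: 0.0597
t: 31.75
tool_pos: [0.5798, -0.0101, 0.1331]
tool_rot: [-0.342, 1.543, 0.342]
force: [0.2, 0.4, -0.9]
width: 0.0596
```

```bash
python3 -m pendant '[-1,1,0,0,0, -1,1,0,0,0]'; python3 - <<'E'
from fit import *
c=capture("scene");P=cloud(c)
print("pot2",fit(P,.578,-.0115,.058,.09,0),"pot3",fit(P,.578,-.0115,.1,.118,0))
E
```

```text
t: 31.95
tool_pos: [0.5801, -0.0101, 0.1329]
tool_rot: [-0.342, 1.542, 0.342]
force: [-2.1, 0.7, 12.6]
width: 0.0596
pot2 (array([ 0.5784, -0.0104]), 183, np.float64(0.0006)) pot3 (array([ 0.5799, -0.0108]), 120, np.float64(0.0007))
```

Contact. Release, rise, then turn back for the lid and look at everything.

```bash
python3 -m pendant '[0.65,0,0,0,0, 0.65,0,0,0,0, 0.65,0,0,0,0, 0.65,0,0,0,0]' 
python3 -m pendant '[0.65,-15,0,0,0, 0.65,-50,0,0,0, 0.65,-90,0,0,0, 0.65,-140,0,0,0, 0.65,-140,0,0,0]' 
python3 -m pendant '[1,0,0,0,0.14, 1,0,0,0,0.28, 1,0,0,0,0.42, 1,0,0,0,0.56, 1,0,0,0,0.7]' >/dev/null
python3 -m pendant '[1,0,0,0,0.14, 1,0,0,0,0.28, 1,0,0,0,0.42, 1,0,0,0,0.55, 1,0,0,0,0.55]' 
python3 - <<'E'
from fit import *
c=capture("scene");P=cloud(c);cv2.imwrite("pics/s3.png",c["pixels"][:,:,::-1])
for a in(.012,.058,.104):print("pot",fit(P,.578,-.0115,a,a+.032,0))
np.savez("c3.npz",P=P,rgb=c["pixels"])
c=capture("top");cv2.imwrite("pics/t3.png",c["pixels"][:,:,::-1]);np.savez("c2.npz",P=cloud(c),rgb=c["pixels"])
E
```

```text
t: 32.4
tool_pos: [0.5797, -0.0101, 0.1318]
tool_rot: [-0.342, 1.544, 0.342]
force: [0.5, 0.0, 0.7]
width: 0.0754
t: 32.9
tool_pos: [0.5824, -0.0104, 0.2783]
tool_rot: [-0.344, 1.534, 0.339]
force: [0.3, -0.0, -0.7]
width: 0.0755
t: 33.9
tool_pos: [0.5797, -0.0101, 0.2718]
tool_rot: [0.638, 1.475, -0.638]
force: [-0.5, -0.6, -0.7]
width: 0.0911
pot (array([ 0.5779, -0.0094]), 172, np.float64(0.0006))
pot (array([ 0.5781, -0.0106]), 190, np.float64(0.0005))
pot (array([ 0.5789, -0.011 ]), 206, np.float64(0.0006))
```

View pics/t3.png

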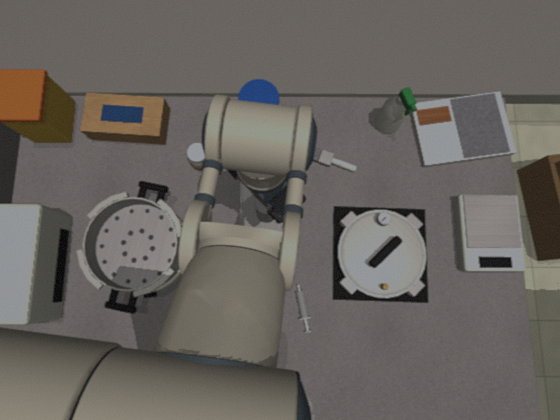

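View pics/s3.png

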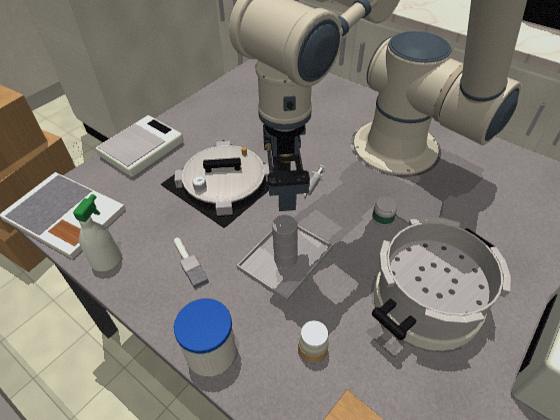

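Column of three pots straight on the tray at (285,245) in the scene view; kettle empty; lid still on the mat at about (383,252) in the top view, other objects undisturbed.

```bash
python3 - <<'E'
from h import *
d=np.load("c2.npz");P=d["P"];Z=P[...,2];g=d["rgb"].astype(int).max(-1)
b=(Z>.06)&(Z<.09)&(g<60);b[:,:335]=0;b[:,430:]=0;b[300:]=0;b[:205]=0
n,l,st,ce=cv2.connectedComponentsWithStats(b.astype(np.uint8));i=1+st[1:,4].argmax();print("bar",st[i],cv2.minAreaRect(P[l==i][:,:2].astype(np.float32)),P[l==i].mean(0))
m=(Z>.028)&(Z<.06)&(g>90);m[:,:330]=0;m[:,435:]=0;m[305:]=0;m[:200]=0
k=max(cv2.findContours(m.astype(np.uint8),cv2.RETR_EXTERNAL,cv2.CHAIN_APPROX_NONE)[0],key=len)[:,0]
Q=np.array([P[v,u] for u,v in k]);print("lid disc",circle(Q[:,:2]))
# kettle
m=(Z>.148)&(Z<.163);m[:,:60]=0;m[:,180:]=0;m[:175]=0;m[320:]=0
q=P[m];c=np.array([.4718,.3288]);rel=q[:,:2]-c;r=np.hypot(*rel.T);a=np.degrees(np.arctan2(rel[:,1],rel[:,0]))
print("rim c",circle(q[(r<.125)][:,:2]))
for s in range(-180,180,4):
    x=(a>=s)&(a<s+4);print(s,len(r[x]),r[x].max().round(3) if x.any() else None,end="; ")
go(.462,-.335,.15,43.4)
E
```

```text
bar [369 237  32  30 325] ((0.46110227704048157, -0.3332226276397705), (0.020949482917785645, 0.10622583329677582), 43.220703125) [ 0.46032708 -0.33167415  0.07942948]
lid disc (array([ 0.46111096, -0.33579932]), np.float64(0.12223978520670595))
rim c (array([0.47193627, 0.32934892]), np.float64(0.11727521436902351))
-180 5 0.117; -176 13 0.132; -172 26 0.133; -168 27 0.132; -164 24 0.132; -160 29 0.132; -156 29 0.133; -152 28 0.132; -148 28 0.131; -144 29 0.132; -140 27 0.132; -136 29 0.132; -132 29 0.132; -128 29 0.132; -124 25 0.133; -120 8 0.118; -116 8 0.117; -112 8 0.117; -108 7 0.117; -104 7 0.117; -100 9 0.117; -96 6 0.116; -92 7 0.118; -88 6 0.117; -84 9 0.123; -80 16 0.124; -76 18 0.126; -72 20 0.128; -68 24 0.131; -64 28 0.133; -60 24 0.132; -56 23 0.132; -52 26 0.133; -48 19 0.132; -44 25 0.132; -40 23 0.131; -36 23 0.133; -32 14 0.133; -28 4 0.118; -24 5 0.118; -20 5 0.118; -16 5 0.118; -12 6 0.119; -8 6 0.117; -4 9 0.119; 0 7 0.119; 4 7 0.119; 8 30 0.134; 12 26 0.134; 16 30 0.134; 20 24 0.134; 24 29 0.135; 28 28 0.134; 32 27 0.134; 36 28 0.134; 40 29 0.135; 44 29 0.135; 48 30 0.135; 52 27 0.135; 56 27 0.135; 60 7 0.121; 64 9 0.12; 68 11 0.119; 72 9 0.119; 76 9 0.12; 80 10 0.119; 84 9 0.121; 88 10 0.121; 92 10 0.121; 96 25 0.135; 100 31 0.136; 104 31 0.134; 108 32 0.135; 112 30 0.136; 116 29 0.135; 120 28 0.135; 124 32 0.135; 128 31 0.135; 132 32 0.135; 136 28 0.134; 140 32 0.133; 144 27 0.134; 148 13 0.132; 152 7 0.119; 156 6 0.118; 160 6 0.117; 164 8 0.118; 168 2 0.116; 172 8 0.118; 176 7 0.117; down [-0. -0. -1.] pos [ 0.5797 -0.0101  0.2718] jaw 43.6 j6 -0.88 -> [np.float64(121.9), np.float64(-309.3), np.float64(154.1), ('turn', 0.004)] w 0.0913 F [-0.5 -0.3  0.1] t 34.0
```

```bash
python3 -m pendant '[1,-30,-20,10,0, 1,-30,-58,29,0, 1,-30,-98,49,0, 1,-30,-138,69,0, 1,-30,-178,89,0]' >/dev/null
python3 -m pendant '[1,0,-40,20,0, 1,0,-80,40,0, 1,0,-120,60,0, 1,0,-132,65,0, 1,0,-132,65,0]' >/dev/null
python3 -m pendant '[1,0,0,0,0, 1,0,0,0,0]' 
python3 -c "
from h import *
go(.4622,-.3369,.0765,43.4)"
```

```text
t: 35.2
tool_pos: [0.4607, -0.3337, 0.3019]
tool_rot: [0.634, 1.476, -0.634]
force: [0.2, 0.2, -0.6]
width: 0.0913
down [ 0.  0. -1.] pos [ 0.4607 -0.3337  0.3019] jaw 43.5 j6 -1.49 -> [np.float64(225.4), np.float64(-1.1), np.float64(3.4), ('turn', 0.002)] w 0.0913 F [ 0.2  0.2 -0.6] t 35.2
```

```bash
python3 -m pendant '[1,40,-1,3.4,0, 1,80,-1,3.4,0, 1,120,-1,3.4,0, 1,160,-1,3.4,0, 1,195,-1,3.4,0]' >/dev/null
python3 -m pendant '[1,15,0,0,0, 1,25,0,0,0, 1,30,0,0,0, 1,30,0,0,0]' 
python3 -m pendant '[-1,0,0,0,0, -1,0,0,0,0, -1,0,0,0,0, -1,0,0,0,0, -1,0,0,0,0]' 40
python3 -m pendant '[-1,0,0,0,0, -1,0,0,0,0, -1,0,0,0,0, -1,0,0,0,0, -1,0,0,0,0]' 45
python3 -m pendant '[-1,-10,0,0,0, -1,-30,0,0,0, -1,-70,0,0,0, -1,-110,0,0,0, -1,-150,0,0,0]' 
python3 -m pendant '[-1,-40,0,0,0, -1,-80,0,0,0, -1,-118,0,0,0, -1,-118,0,0,0]' 
python3 -c "
from h import *
go(.472,.3292,.345,43.4)"
```

```text
t: 36.1
tool_pos: [0.4622, -0.3378, 0.0771]
tool_rot: [0.635, 1.476, -0.635]
force: [-0.6, 1.1, 0.3]
width: 0.091
t: 36.6
tool_pos: [0.4618, -0.3382, 0.0771]
tool_rot: [0.636, 1.475, -0.636]
force: [0.6, -0.1, -0.0]
width: 0.0539
t: 37.1
tool_pos: [0.4618, -0.338, 0.0769]
tool_rot: [0.636, 1.476, -0.636]
force: [0.1, 1.2, 0.3]
width: 0.0238
t: 37.6
tool_pos: [0.4613, -0.3377, 0.2289]
tool_rot: [0.636, 1.476, -0.636]
force: [1.3, -0.5, -5.3]
width: 0.024
t: 38.0
tool_pos: [0.4628, -0.3391, 0.3506]
tool_rot: [0.633, 1.468, -0.637]
force: [0.2, 0.7, -4.9]
width: 0.024
down [ 0.006 -0.006 -1.   ] pos [ 0.4628 -0.3391  0.3506] jaw 43.4 j6 -1.49 -> [np.float64(1.9), np.float64(465.6), np.float64(-479.5), ('turn', -0.0)] w 0.024 F [ 0.2  0.7 -4.9] t 38.0
```

```bash
python3 -m pendant '[-1,0,15,-15.5,0, -1,0,40,-41,0, -1,0,65,-67,0, -1,0,90,-92.6,0, -1,0,116,-119.5,0]' >/dev/null
python3 -m pendant '[-1,0,25,-25.7,0, -1,0,50,-51.5,0, -1,0,75,-77.2,0, -1,0,100,-103,0, -1,0,116,-119.5,0]' 
python3 -m pendant '[-1,0,25,-25.7,0, -1,0,50,-51.5,0, -1,0,75,-77.2,0, -1,0,100,-103,0, -1,0,116,-119.5,0]' >/dev/null
python3 -m pendant '[-1,0,25,-25.7,0, -1,0,50,-51.5,0, -1,0,75,-77.2,0, -1,0,100,-103,0, -1,0,116,-119.5,0]' 
python3 -m pendant '[-1,0,0,0,-0.14, -1,0,0,0,-0.28, -1,0,0,0,-0.42, -1,0,0,0,-0.54, -1,0,0,0,-0.61]' 
python3 -m pendant '[-1,0,0,0,0, -1,0,0,0,0]' 
python3 -c "
from h import *
go(.472,.3292,.235,78.6)"
```

```text
t: 39.0
tool_pos: [0.4646, -0.0023, 0.3438]
tool_rot: [0.635, 1.479, -0.635]
force: [-0.4, -0.3, -5.5]
width: 0.024
t: 40.0
tool_pos: [0.4691, 0.3301, 0.3434]
tool_rot: [0.634, 1.478, -0.637]
force: [1.3, 0.3, -4.8]
width: 0.0238
t: 40.5
tool_pos: [0.4694, 0.3278, 0.3435]
tool_rot: [0.155, 1.568, -0.157]
force: [0.6, 0.1, -5.2]
width: 0.0235
t: 40.7
tool_pos: [0.47, 0.3279, 0.3441]
tool_rot: [0.161, 1.566, -0.162]
force: [-0.6, -0.8, -5.4]
width: 0.0234
down [-0.001 -0.001 -1.   ] pos [0.47   0.3279 0.3441] jaw 78.2 j6 -0.86 -> [np.float64(109.1), np.float64(1.8), np.float64(1.9), ('turn', -0.007)] w 0.0234 F [-0.6 -0.8 -5.4] t 40.7
```

```bash
python3 -m pendant '[-1,30,1,1,0, -1,60,1.8,1.9,0, -1,85,1.8,1.9,-0.007, -1,97,1.8,1.9,-0.007, -1,97,1.8,1.9,-0.007]' >/dev/null
python3 -m pendant '[-1,0,0,0,0, -1,0,0,0,0]' 
python3 - <<'E'
from h import *
c=capture("top");cv2.imwrite("pics/t4.png",cv2.resize(c["pixels"][150:330,40:230,::-1],None,fx=3.2,fy=3.2,interpolation=3))
P=cloud(c);Z=P[...,2]
m=(Z>.195)&(Z<.222);m[:,:50]=0;m[:,210:]=0;m[:160]=0;m[325:]=0
q=P[m];rel=q[:,:2]-[.472,.3292];r=np.hypot(*rel.T);a=np.degrees(np.arctan2(rel[:,1],rel[:,0]))
for s in range(-180,180,5):
    x=(a>=s)&(a<s+5)&(r<.16)
    if x.sum()>3:print(s,r[x].max().round(3),end="; ")
E
```

```text
t: 41.4
tool_pos: [0.4736, 0.3298, 0.2493]
tool_rot: [0.156, 1.563, -0.154]
force: [-0.6, 0.1, -5.0]
width: 0.024
-180 0.117; -175 0.124; -170 0.124; -165 0.124; -160 0.124; -155 0.124; -150 0.124; -145 0.124; -140 0.125; -135 0.124; -130 0.125; -125 0.124; -120 0.124; -115 0.146; -110 0.145; -105 0.144; -100 0.144; -95 0.146; -90 0.124; -85 0.123; -80 0.125; -75 0.124; -70 0.123; -65 0.124; -60 0.123; -55 0.124; -50 0.123; -45 0.123; -40 0.123; -35 0.123; -30 0.123; -25 0.144; -20 0.144; -15 0.143; -10 0.143; -5 0.145; 0 0.121; 5 0.122; 10 0.122; 15 0.122; 20 0.122; 25 0.122; 100 0.123; 105 0.123; 120 0.056; 125 0.058; 130 0.059; 135 0.06; 150 0.063; 155 0.065; 160 0.069; 165 0.074; 170 0.082; 175 0.091;
```

View pics/t4.png

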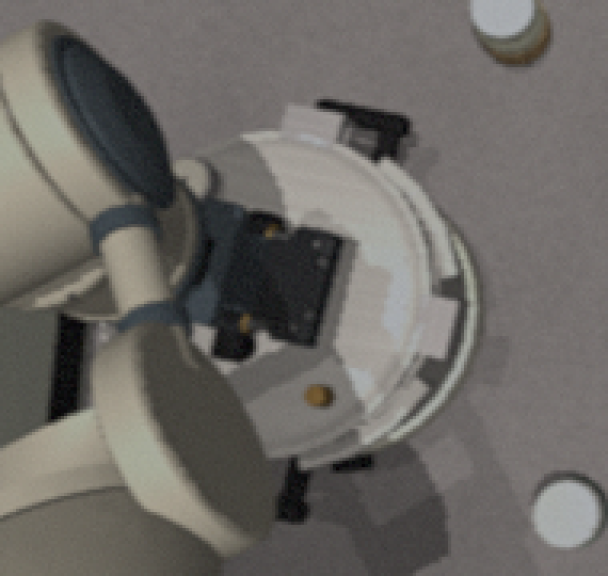

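```bash
python3 -c "
from h import *
go(.4722,.3292,.202,79)"
python3 -m pendant '[-1,8,0,0,-0.01, -1,16,0,0,-0.01, -1,22,0,0,-0.01, -1,22,0,0,-0.01]' 
python3 -m pendant '[-1,4,0,0,0, -1,8,0,0,0, -1,11,0,0,0, -1,11,0,0,0]' 
python3 -m pendant '[-1,2,0,0,0, -1,4,0,0,0, -1,5,0,0,0, -1,5,0,0,0]' 
python3 -c "
from h import *
go(.4722,.3292,.202,79)"
```

```text
down [ 0.002  0.001 -1.   ] pos [0.4736 0.3297 0.2492] jaw 78.7 j6 -0.87 -> [np.float64(47.2), np.float64(-0.8), np.float64(-1.3), ('turn', -0.005)] w 0.0239 F [ 0.   0.8 -5. ] t 41.5
t: 41.85
tool_pos: [0.4724, 0.3291, 0.2247]
tool_rot: [0.146, 1.568, -0.148]
force: [-0.4, 0.0, -3.9]
width: 0.024
t: 42.25
tool_pos: [0.4728, 0.3293, 0.2145]
tool_rot: [0.146, 1.566, -0.147]
force: [-0.5, -0.7, -4.4]
width: 0.0236
t: 42.65
tool_pos: [0.4729, 0.3293, 0.2098]
tool_rot: [0.147, 1.566, -0.147]
force: [-0.3, -0.5, -4.3]
width: 0.0239
down [-0. -0. -1.] pos [0.4729 0.3293 0.2098] jaw 79.3 j6 -0.88 -> [np.float64(7.8), np.float64(-0.3), np.float64(-0.7), ('turn', 0.005)] w 0.0239 F [-0.3 -0.5 -4.3] t 42.6
```

```bash
python3 -m pendant '[-1,2,0,-0.5,0, -1,4,0,-0.5,0, -1,5,0,-0.5,0, -1,5,0,-0.5,0]' 
python3 -m pendant '[-1,1,0,0,0, -1,2,0,0,0, -1,2,0,0,0]' 
python3 -m pendant '[-1,1,0,0,0, -1,1,0,0,0]' 
```

```text
t: 43.05
tool_pos: [0.4724, 0.3294, 0.2047]
tool_rot: [0.147, 1.566, -0.147]
force: [-0.1, 0.2, -5.6]
width: 0.0237
t: 43.35
tool_pos: [0.4725, 0.3295, 0.2028]
tool_rot: [0.147, 1.566, -0.147]
force: [-0.1, -0.2, -4.5]
width: 0.0237
t: 43.55
tool_pos: [0.4726, 0.3295, 0.2019]
tool_rot: [0.147, 1.566, -0.147]
force: [-0.1, 0.5, -4.4]
width: 0.0237
```

```bash
python3 -m pendant '[-1,1,0,0,0, -1,1.5,0,0,0, -1,1.5,0,0,0]' 
python3 -m pendant '[1,0,0,0,0, 1,0,0,0,0, 1,0,0,0,0, 1,0,0,0,0, 1,0,0,0,0]' 
python3 -m pendant '[1,0,0,0,0, 1,0,0,0,0, 1,-15,0,0,0, 1,-45,0,0,0, 1,-90,0,0,0]' 
python3 -m pendant '[1,-25,-10,30,0, 1,-25,-20,70,0, 1,-25,-30,110,0, 1,-25,-40,150,0, 1,-25,-50,190,0]'
python3 -m pendant '[1,0,0,0,0, 1,0,0,0,0]'
python3 - <<'E'
from fit import *
c=capture("top");P=cloud(c);cv2.imwrite("pics/t5.png",c["pixels"][:,:,::-1])
np.savez("c5.npz",P=P,rgb=c["pixels"]);Z=P[...,2];g=c["pixels"].astype(int).max(-1)
sub=np.zeros(g.shape,bool);sub[170:320,55:210]=1
b=sub&(Z>.185)&(Z<.215)&(g<70);n,l,st,ce=cv2.connectedComponentsWithStats(b.astype(np.uint8))
i=1+st[1:,4].argmax();B=P[l==i];print("bar",len(B),cv2.minAreaRect(B[:,:2].astype(np.float32)),np.percentile(B[:,2],[5,50,95]))
m=sub&(Z>.15)&(Z<.18)&(g>90);q=P[m];q=q[np.hypot(q[:,0]-.472,q[:,1]-.329)<.11]
A=np.c_[q[:,:2],np.ones(len(q))];s=np.linalg.lstsq(A,q[:,2],rcond=None)[0];print("plane tilt",s[:2],"z",np.median(q[:,2]))
c=capture("scene");P=cloud(c);cv2.imwrite("pics/s5.png",c["pixels"][:,:,::-1])
for a in(.012,.058,.104):print("pot",fit(P,.578,-.0115,a,a+.032,0))
E
```

```text
t: 43.85
tool_pos: [0.4726, 0.3295, 0.2019]
tool_rot: [0.147, 1.565, -0.146]
force: [-7.1, -3.5, 19.2]
width: 0.0236
t: 44.35
tool_pos: [0.4725, 0.3295, 0.2003]
tool_rot: [0.147, 1.566, -0.147]
force: [-0.2, -0.6, 1.1]
width: 0.0607
t: 44.85
tool_pos: [0.4715, 0.3289, 0.2896]
tool_rot: [0.145, 1.569, -0.149]
force: [0.9, -0.3, 0.2]
width: 0.091
t: 45.35
tool_pos: [0.6513, 0.2441, 0.3154]
tool_rot: [0.147, 1.566, -0.147]
force: [0.0, -0.0, 0.9]
width: 0.0916
t: 45.55
tool_pos: [0.6503, 0.2445, 0.3147]
tool_rot: [0.147, 1.567, -0.148]
force: [-0.6, 0.9, -0.8]
width: 0.0912Traceback (most recent call last):
  File "<stdin>", line 6, in <module>
ValueError: attempt to get argmax of an empty sequence
```

```bash
python3 -m pendant '[1,0,-40,0,0, 1,0,-85,0,0, 1,0,-130,0,0, 1,0,-175,0,0, 1,0,-220,0,0]' >/dev/null
python3 -m pendant '[1,0,-45,-20,0, 1,0,-90,-40,0, 1,0,-135,-60,0, 1,0,-180,-80,0, 1,0,-220,-80,0]'
python3 -m pendant '[1,0,0,0,0, 1,0,0,0,0]'
python3 - <<'E'
from fit import *
c=capture("scene");P=cloud(c);cv2.imwrite("pics/s5.png",c["pixels"][:,:,::-1])
for a in(.012,.058,.104):print("pot",fit(P,.578,-.0115,a,a+.032,0))
def lid(c,P,sub):
    Z=P[...,2];g=c["pixels"].astype(int).max(-1);d=np.hypot(P[...,0]-.472,P[...,1]-.329)
    b=(d<.075)&(Z>.19)&(Z<.215)&(g<70);B=P[b];print("bar",len(B))
    if len(B):print(cv2.minAreaRect(B[:,:2].astype(np.float32)),np.percentile(B[:,2],[5,50,95]))
    q=P[(d<.11)&(Z>.15)&(Z<.178)&(g>80)];A=np.c_[q[:,:2],np.ones(len(q))]
    if len(q):print("plane tilt",np.linalg.lstsq(A,q[:,2],rcond=None)[0][:2],"z",np.median(q[:,2]),len(q))
lid(c,P,0);c=capture("top");cv2.imwrite("pics/t5.png",c["pixels"][:,:,::-1]);lid(c,cloud(c),0)
E
```

```text
t: 46.6
tool_pos: [0.4866, -0.1723, 0.3161]
tool_rot: [0.146, 1.566, -0.146]
force: [1.2, 0.9, 0.7]
width: 0.0915
t: 46.8
tool_pos: [0.4891, -0.1721, 0.3157]
tool_rot: [0.148, 1.565, -0.147]
force: [0.0, 0.8, 0.2]
width: 0.091
pot (array([ 0.578 , -0.0092]), 178, np.float64(0.0005))
pot (array([ 0.5783, -0.0105]), 187, np.float64(0.0006))
pot (array([ 0.5791, -0.0109]), 208, np.float64(0.0006))
bar 553
((0.4721005856990814, 0.3303598165512085), (0.022836796939373016, 0.10742611438035965), 79.14814758300781) [0.19454204 0.20484765 0.20743411]
plane tilt [-0.00576635 -0.00100474] z 0.1683740220645759 6164
bar 477
((0.4796319305896759, 0.32818976044654846), (0.12494806945323944, 0.053470414131879807), 9.61734390258789) [0.19650749 0.20438589 0.20778353]
plane tilt [0.00154339 0.00013095] z 0.16812380729637094 5316
```

View pics/s5.png

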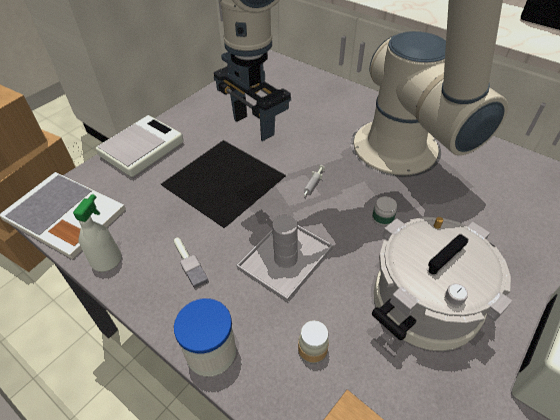

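The lid is home and level on the kettle at (445,270), the column stands in the tray at (285,245), and nothing else has moved.

```bash
python3 -c "
from workcell import manip;print(manip.sign_off())"
```

```text
the job is handed in; nothing more can be done
None
```

I handed the job in at about 47 s of robot time. I turned the lid 45° anticlockwise, lifted it off and laid it on the mat. I then stacked the three pots found in the kettle mouth-down on the tray, and put the lid back with its claws in the slots.

My last checks, from both cameras:
- **Pots:** the three axes lie within about 2 mm of one another, and within about 3 mm of the tray's centre.
- **Lid:** the top of its bar is at 0.2045 m, the same height as at the start when it was locked down. It is level within 0.006 rad, and the bar's centre is about 1–2 mm from the kettle's axis.
- **Everything else:** the other objects look undisturbed, and the gripper is open and clear.

**Disagreement:** the final top-view bar rectangle came out too large (125 x 53 mm instead of 110 x 24), so I did not use its centre. The dark-pixel test probably picked up something besides the bar, perhaps the gauge. The scene camera's fit and the top view's heights and tilt agreed. I saw no knock to the lid and no slackening of the grip.

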